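# Load a row of lake samples into the autosampler rack in sampling order

### The job

Move the four sample bottles from the aluminium carrying rack into the light-grey autosampler rack, keeping them in the same order: the bottle that stands at the carrying rack's handle end goes into the place next to the white rinse pot, the one beside it into the next place, and so on to the far end. Each bottle gets a place of its own, standing upright on the bottom of it; set them down gently, without dropping or tipping any.

Things in the scene. Friction and masses are not known exactly. Their poses are not given: they have to be found in the camera images.
- red_bottle (a point): Loose white bottle with red screw cap: 100 mm tall, body 48 mm in diameter up to 64 mm, then shoulder and neck, cap 34 mm in diameter filling the top 20 mm; 0.09 to 0.18 kg. Point: its centre, 50 mm above its foot and 50 mm below the cap's top; z is its long axis, yaw means nothing. Starts upright in the cup of its colour; lift it straight out by the cap.
- yellow_bottle (a point): Loose white bottle with yellow screw cap: 100 mm tall, body 48 mm in diameter up to 64 mm, then shoulder and neck, cap 34 mm in diameter filling the top 20 mm; 0.09 to 0.18 kg. Point: its centre, 50 mm above its foot and 50 mm below the cap's top; z is its long axis, yaw means nothing. Starts upright in the cup of its colour; lift it straight out by the cap.
- blue_bottle (a point): Loose white bottle with blue screw cap: 100 mm tall, body 48 mm in diameter up to 64 mm, then shoulder and neck, cap 34 mm in diameter filling the top 20 mm; 0.09 to 0.18 kg. Point: its centre, 50 mm above its foot and 50 mm below the cap's top; z is its long axis, yaw means nothing. Starts upright in the cup of its colour; lift it straight out by the cap.
- green_bottle (a point): Loose white bottle with green screw cap: 100 mm tall, body 48 mm in diameter up to 64 mm, then shoulder and neck, cap 34 mm in diameter filling the top 20 mm; 0.09 to 0.18 kg. Point: its centre, 50 mm above its foot and 50 mm below the cap's top; z is its long axis, yaw means nothing. Starts upright in the cup of its colour; lift it straight out by the cap.
- cup_red: Fixed red cup in the carrying rack in which the red-capped bottle stands at the start: 63 mm outside, bore 53 mm, 28 mm high, floor 3 mm thick. It stays there and so shows where that bottle came from. Origin: centre of its underside.
- cup_yellow: Fixed yellow cup in the carrying rack in which the yellow-capped bottle stands at the start: 63 mm outside, bore 53 mm, 28 mm high, floor 3 mm thick. It stays there and so shows where that bottle came from. Origin: centre of its underside.
- cup_blue: Fixed blue cup in the carrying rack in which the blue-capped bottle stands at the start: 63 mm outside, bore 53 mm, 28 mm high, floor 3 mm thick. It stays there and so shows where that bottle came from. Origin: centre of its underside.
- cup_green: Fixed green cup in the carrying rack in which the green-capped bottle stands at the start: 63 mm outside, bore 53 mm, 28 mm high, floor 3 mm thick. It stays there and so shows where that bottle came from. Origin: centre of its underside.
- carrier: Fixed aluminium tray 78 x 322 mm with the four cups in a row along its y axis, at y = +102, +34, -34, -102 mm, x = 0, undersides 4 mm above the origin (bottle feet 7 mm). Upright black grip handle, 66 mm high, at its +y end (y = +163 mm). Which cup is in which place varies; the tray may be turned any way. Origin: centre of its underside; z up.
- rack: Fixed light-grey rack: four square bottle places in a row along its y axis, centred at y = +102, +34, -34, -102 mm, x = 0, each 64 mm wide inside, walls 4 mm thick, 40 mm high, floor 4 mm above the origin. White rinse pot 58 mm high at y = +170 mm. At x = +54 mm a lower row of pockets with three vials, 56 mm high. Origin: centre of the row's underside; z up.
Not all that is in view belongs to the job. Leave any black look-alike of the part that bears blue_bottle alone. What is shaped like the part that bears yellow_bottle but turquoise is not meant.

How it is judged (in metres and radians):
At the end, for the whole second after the job is handed in: Each bottle stands in the place whose number, counted from the rinse pot, is that of its colour's cup, counted from the handle: centre within 13 mm of the middle of the place in x and y, foot within 6 mm of its floor, upright within 0.12 rad, slower than 0.03 m/s (((y of cup_red in the frame of carrier between 0.072 and 0.132 m and y of red_bottle in the frame of rack between 0.089 and 0.115 m) or (y of cup_red in the frame of carrier between 0.004 and 0.064 m and y of red_bottle in the frame of rack between 0.021 and 0.047 m) or (y of cup_red in the frame of carrier between -0.064 and -0.004 m and y of red_bottle in the frame of rack between -0.047 and -0.021 m) or (y of cup_red in the frame of carrier between -0.132 and -0.072 m and y of red_bottle in the frame of rack between -0.115 and -0.089 m)) and x of red_bottle in the frame of rack between -0.013 and 0.013 m and z of red_bottle in the frame of rack between 0.048 and 0.06 m and angle between each of red_bottle, yellow_bottle, blue_bottle, green_bottle's own z axis and vertical below 0.12 rad and linear speed of each of bottle_red, bottle_yellow, bottle_blue, bottle_green below 0.03 m/s and ((y of cup_yellow in the frame of carrier between 0.072 and 0.132 m and y of yellow_bottle in the frame of rack between 0.089 and 0.115 m) or (y of cup_yellow in the frame of carrier between 0.004 and 0.064 m and y of yellow_bottle in the frame of rack between 0.021 and 0.047 m) or (y of cup_yellow in the frame of carrier between -0.064 and -0.004 m and y of yellow_bottle in the frame of rack between -0.047 and -0.021 m) or (y of cup_yellow in the frame of carrier between -0.132 and -0.072 m and y of yellow_bottle in the frame of rack between -0.115 and -0.089 m)) and x of yellow_bottle in the frame of rack between -0.013 and 0.013 m and z of yellow_bottle in the frame of rack between 0.048 and 0.06 m and ((y of cup_blue in the frame of carrier between 0.072 and 0.132 m and y of blue_bottle in the frame of rack between 0.089 and 0.115 m) or (y of cup_blue in the frame of carrier between 0.004 and 0.064 m and y of blue_bottle in the frame of rack between 0.021 and 0.047 m) or (y of cup_blue in the frame of carrier between -0.064 and -0.004 m and y of blue_bottle in the frame of rack between -0.047 and -0.021 m) or (y of cup_blue in the frame of carrier between -0.132 and -0.072 m and y of blue_bottle in the frame of rack between -0.115 and -0.089 m)) and x of blue_bottle in the frame of rack between -0.013 and 0.013 m and z of blue_bottle in the frame of rack between 0.048 and 0.06 m and ((y of cup_green in the frame of carrier between 0.072 and 0.132 m and y of green_bottle in the frame of rack between 0.089 and 0.115 m) or (y of cup_green in the frame of carrier between 0.004 and 0.064 m and y of green_bottle in the frame of rack between 0.021 and 0.047 m) or (y of cup_green in the frame of carrier between -0.064 and -0.004 m and y of green_bottle in the frame of rack between -0.047 and -0.021 m) or (y of cup_green in the frame of carrier between -0.132 and -0.072 m and y of green_bottle in the frame of rack between -0.115 and -0.089 m)) and x of green_bottle in the frame of rack between -0.013 and 0.013 m and z of green_bottle in the frame of rack between 0.048 and 0.06 m); the robot touches nothing.
It fails at once if a bottle is tipped over (more than 0.7 rad from upright) (angle between any of red_bottle, yellow_bottle, blue_bottle, green_bottle's own z axis and vertical above 0.7 rad).
It fails at once if a bottle is dropped or knocked: out of the fingers and faster than 0.7 m/s (a fall of about 25 mm) ((linear speed of bottle_red above 0.7 m/s and contact force between the fingers and bottle_red below 0.05 N) or (linear speed of bottle_yellow above 0.7 m/s and contact force between the fingers and bottle_yellow below 0.05 N) or (linear speed of bottle_blue above 0.7 m/s and contact force between the fingers and bottle_blue below 0.05 N) or (linear speed of bottle_green above 0.7 m/s and contact force between the fingers and bottle_green below 0.05 N)).
It also fails if it takes over 102 s, if anything falls off the work surface, if the arm or the gripper's body presses on something with over 40 N, if the wrist force passes 120 N, or if a joint passes its speed limit or range.

### The arm

A 6-joint arm with a two-finger parallel gripper is mounted at the origin on the work surface. World frame = base frame: x ahead of the robot, y to its left, z up, the work surface at z = 0. Lengths are in mm, angles in rad, forces in N, time in s.
With the tool pointing down it reaches from about 300 to 750 mm from the base axis. Payload 8.5 kg.
Tool frame: the origin (TCP) lies at the very end of the fingers, on their centre line; the grasp point (between the pads) lies 19 mm behind it; z points along the fingers, y is the direction in which the jaws open and shut (so a half turn about z gives the same grasp; the last joint's range is limited). The gripper opens to 88 mm and grips with 3 to 60 N. Pads are 18 mm wide; open, the fingers measure 123 mm over their backs; the gripper's body (75 mm by 187 mm) begins 45 mm behind the grasp point.
Start: joints at [-1.483, 0.381, 1.297, -0, 1.464, -0.215], TCP at [164.001, -524.961, 238.748] pointing down, gripper open.
Joint ranges: [-3.11, 3.11], [-0.89, 2.33], [0.22, 2.48], [-1.42, 4.56], [0.17, 2.85], [-2.88, 2.88]. Speed limits (rad/s): [2.39, 2.39, 3.14, 3.14, 3.14, 3.14].

### API

Orientations are given as [roll, pitch, yaw] about the fixed x, y, z axes, in that order (R = Rz(yaw) Ry(pitch) Rx(roll)).
In Python, from cell import r gives the robot as it stands.
- The arm moves only by the tool arm_command, never from a script. Its argument "commands" is a list that holds one entry, the list of rows, each a list of 7 numbers: the turn, a rotation vector about the world's x, y, z in degrees, then the shift along the world's x, y, z in m, then the opening, from 0 (shut) to 1 (fully open). In form: [[[wx, wy, wz, dx, dy, dz, grip], ...]]. A call has 1 to 12 rows; each row is the pose to reach, as a shift and turn from the pose measured when the call began; what a row does not reach only later rows make up. A row lasts 1/8 s, in which the tool goes at most 62.5 mm and 10.7 degrees, less where a joint would pass 70% of its speed; a pose out of reach is approached as far as the arm can. A call with a gripper value outside its range is refused whole. The fingers move at their own pace and stop on an object; "squeeze" is the grip in N (left out, the last holds). Time passes only in rows, so rows that repeat a pose let the fingers close. It gives the time, the measured TCP pose, the force and the opening at its end, in the units of the state.
- r.get_obs(): the state, without advancing time (a new reading comes with each control period).
- r.read_camera(name): name is "scene" or "top" or "wrist"; returns a dict with "img" (420x560x3 uint8, red, green, blue), "depth" (420x560 float32, mm along the optical axis (not along the pixel's ray), 0 where there is no reading), "fx", "fy", "cx", "cy" (pixels), "extrinsics" (4x4, takes a point from world to camera coordinates). Camera axes: x right, y down, z forward; pixel columns grow to the right and rows downward; lengths in mm; the calibration is good to about 2 mm. A picture is of the moment at which its call begins.
- r.sign_off(): hands the job in, once; it reports no verdict.
The state is a dict: "time": time; "joints": joint angles; "dq": joint speeds; "effort": joint torques, N m; "ee_pos": TCP position; "tcp_rot": TCP orientation; "force": force on the tool from outside, world axes, zero at the start; "wrist_torque": the same for the moment, N m; "width": finger opening in mm.
Only numpy, scipy, OpenCV 4.12 (cv2) and the standard library are available. Lean on these libraries where they do the work, as an engineer would, in place of code of your own. Each camera call takes 0.05 s, during which the arm holds its last target.

## Working session

There is one attempt and no reset: what is moved stays moved. The work goes in short steps, Python scripts to look and compute and a tool call to move; the robot and the scene stay as the last step left them, time stands still between calls to the robot, and variables do not carry over. Pictures are saved under pics/ and viewed, and the job is handed in when it is done.

Besides the shell and the picture viewer there is one more tool, called as a command line: name --argument value ..., lists and objects as JSON in quotes. arm_command: Moves the arm, as the interface text tells. Its arguments: {"type":"object","properties":{"commands":{"type":"array","items":{"type":"array","items":{"type":"array","items":{"type":"number"}}}},"squeeze":{"type":"number"}},"required":["commands"]}

```bash
mkdir -p pics; ls; python3 - <<'E'
from cell import r
import cv2, numpy as np
o=r.get_obs(); print({k:np.round(v,3).tolist() for k,v in o.items()})
for n in("scene","top","wrist"):
    c=r.read_camera(n); cv2.imwrite(f"pics/{n}0.png",c["img"][:,:,::-1]); print(n,c["fx"],c["cx"],c["cy"],np.round(c["extrinsics"],3).tolist())
    np.savez(f"{n}0.npz",**c)
E
```

```text
pics
{'time': 0.0, 'joints': [-1.483, 0.381, 1.298, 0.0, 1.464, -0.215], 'dq': [0.001, -0.001, -0.001, -0.001, 0.0, -0.001], 'effort': [0.0, -43.793, -22.455, 0.071, 0.035, -0.0], 'ee_pos': [163.981, -524.697, 238.174], 'tcp_rot': [-3.14, -0.0, 0.303], 'force': [-0.326, -0.399, 0.413], 'wrist_torque': [-0.012, 0.013, -0.002], 'width': 88.224}
scene 465.0660214941731 286.2781853838805 211.10530119672276 [[-0.847, 0.532, 0.008, 370.909], [0.385, 0.624, -0.68, -151.917], [-0.367, -0.573, -0.733, 1263.711], [0.0, 0.0, 0.0, 1.0]]
top 425.9299122774492 287.49657625345134 207.11289000785206 [[-0.009, -1.0, -0.002, 38.629], [-0.994, 0.009, -0.108, 482.709], [0.108, 0.001, -0.994, 1234.593], [0.0, 0.0, 0.0, 1.0]]
wrist 353.56350937068606 278.0979045321379 209.95722547738362 [[0.297, -0.955, -0.001, -549.374], [-0.914, -0.285, 0.288, -39.893], [-0.275, -0.085, -0.958, 389.46], [0.0, 0.0, 0.0, 1.0]]
```

View pics/scene0.png

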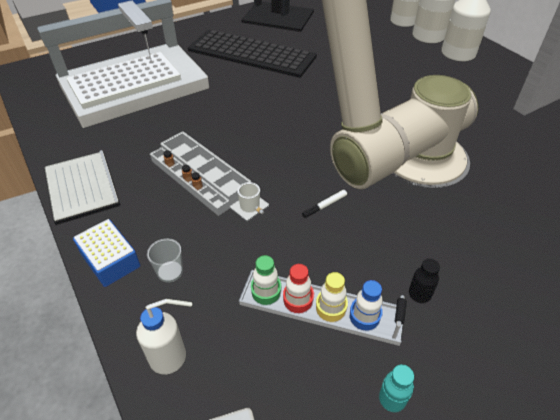

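View pics/top0.png

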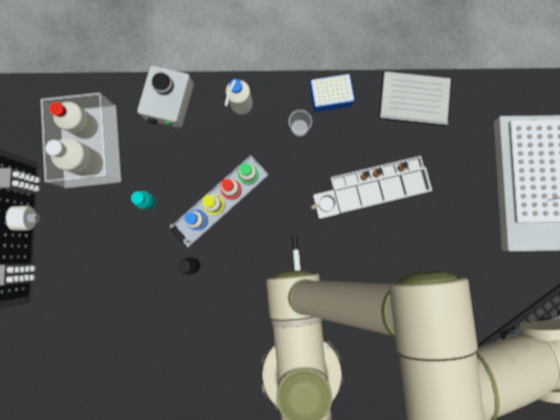

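The scene view shows the carrier with caps blue (372,292), yellow (335,283), red (299,275) and green (265,266), with the handle at (401,312) beside blue. The rack is near (215,165) with its rinse pot at (249,197). Possible mix-ups:
- **Black bottle** (425,280): not to be touched.
- **Turquoise bottle** (398,388): not meant.
- **White wash bottle with blue cap** (160,340): not one of the four.
- **White bottle with red cap in the bin**, at (58,108) in the top view: not one of the four.

I choose the four in the tray. Next come a close crop and the measurements.

```bash
cat > h.py <<'E'
import numpy as np, cv2
def ray(c,u,v,z):
    E=np.array(c["extrinsics"]);R=E[:3,:3];t=E[:3,3]
    d=R.T@np.array([(u-c["cx"])/c["fx"],(v-c["cy"])/c["fy"],1.]);o=-R.T@t
    return (o+d*((z-o[2])/d[2]))[:2]
def cloud(c):
    E=np.array(c["extrinsics"]);R=E[:3,:3];t=E[:3,3]
    v,u=np.mgrid[:420,:560];d=c["depth"]
    P=np.stack([(u-c["cx"])/c["fx"]*d,(v-c["cy"])/c["fy"]*d,d],-1)
    return (P-t)@R
def proj(c,p):
    E=np.array(c["extrinsics"]);q=E[:3,:3]@np.array(p,float)+E[:3,3]
    return float(c["fx"])*q[0]/q[2]+c["cx"],float(c["fy"])*q[1]/q[2]+c["cy"]
HUE={"red":[(0,6),(174,180)],"yellow":[(22,33)],"blue":[(105,125)],"green":[(50,80)]}
def cmask(img,k):
    h=cv2.cvtColor(np.ascontiguousarray(img),cv2.COLOR_RGB2HSV)
    m=np.zeros(img.shape[:2],bool)
    for a,b in HUE[k]: m|=(h[...,0]>=a)&(h[...,0]<=b)
    return m&(h[...,1]>130)&(h[...,2]>60)
E
python3 - <<'E'
from h import *
for n in("top","scene"):
    c=dict(np.load(n+"0.npz"));P=cloud(c)
    print(n)
    for k in HUE:
        m=cmask(c["img"],k)
        zz=P[...,2]; m&=(zz>85)&(zz<125)
        nn,l,s,ce=cv2.connectedComponentsWithStats(m.astype(np.uint8))
        for i in range(1,nn):
            if s[i,4]>40:
                q=P[l==i]; tp=q[q[:,2]>102]
                vv,uu=np.nonzero((l==i)&(zz>102)); 
                if len(vv)<10: continue
                print(k,s[i],np.round(ce[i]),"z",np.percentile(q[:,2],[10,50,95]).round(1),"top ray",ray(c,uu.mean(),vv.mean(),107).round(1), len(vv))
c=dict(np.load("top0.npz"))
cv2.imwrite("pics/crop0.png",np.vstack([cv2.resize(c["img"][145:255,155:285,::-1],(650,290*1),interpolation=2) if 0 else cv2.resize(c["img"][145:255,150:450,::-1],(800,293),interpolation=2),cv2.resize(dict(np.load("scene0.npz"))["img"][240:345,230:510,::-1],(800,300),interpolation=2)]))
P=cloud(c); print(P[200:215:3,322:333:3,2].round())
E
```

```text
top
red [222 179  12  12 105] [227. 185.] z [102.7 106.1 109.4] top ray [538.7 201.3] 100
yellow [203 196  12  11 102] [209. 201.] z [102.5 105.7 109.7] top ray [493.6 252.8] 96
blue [185 213  12  11 105] [191. 218.] z [102.8 106.  109.5] top ray [446.9 302.7] 98
green [240 164  11  11  90] [245. 169.] z [103.  106.2 109.6] top ray [583.2 151.7] 86
scene
red [290 265  18  19 291] [299. 274.] z [ 94.7 105.6 108.4] top ray [542.3 207.7] 223
yellow [326 281  18  12  86] [334. 288.] z [ 91.4  98.8 105.4] top ray [504.8 268.1] 25
blue [362 281  20  20 310] [371. 291.] z [ 95.3 105.6 108. ] top ray [449.6 308.6] 241
green [257 267  16   8  65] [265. 271.] z [ 93.3  98.3 105.6] top ray [590.9 169.1] 13
[[10. 12. 11.  8.]
 [ 5.  9.  7.  8.]
 [14. 10.  8.  9.]
 [59.  8.  9. 27.]
 [ 4. 15.  7.  6.]]
```

View pics/crop0.png

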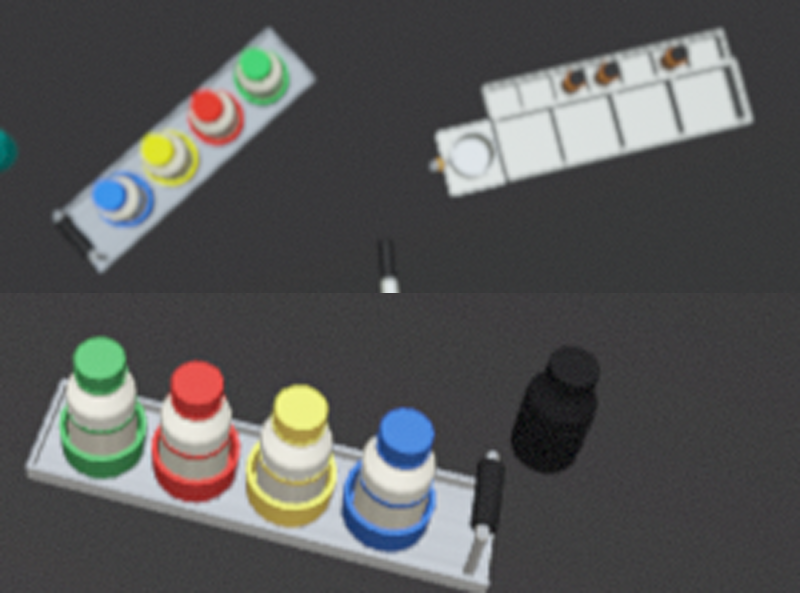

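View pics/wrist0.png

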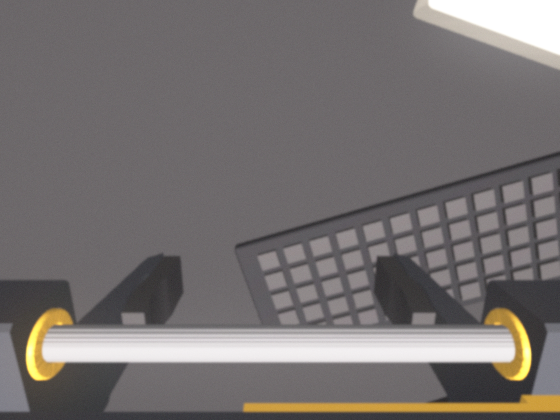

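Close crop: from the handle end the caps run blue, yellow, red, green. The black bottle stands apart. The rack's pot is at its left end, and its four places run to the right. I'll hover so the wrist camera sees the rack.

```bash
python3 - <<'E'
from h import *
c=dict(np.load("top0.npz"))
for p in [(348,197.5),(414.7,181.4),(381,189.5)]: print(ray(c,*p,4).round(1))
print(ray(c,326,203,58))
E
```

```text
[ 513.  -148.6]
[ 560.3 -351.9]
[ 536.5 -249. ]
[490.51621539 -77.00421379]
```

arm_command --commands '[[[0, 0, -4, 0.04, 0.035, 0.03, 1], [0, 0, -4, 0.08, 0.07, 0.05, 1], [0, 0, -4, 0.12, 0.105, 0.05, 1], [0, 0, -4, 0.16, 0.14, 0.05, 1], [0, 0, -4, 0.2, 0.175, 0.05, 1], [0, 0, -4, 0.24, 0.21, 0.05, 1], [0, 0, -4, 0.27, 0.235, 0.05, 1], [0, 0, -4, 0.286, 0.249, 0.05, 1], [0, 0, -4, 0.286, 0.249, 0.05, 1], [0, 0, -4, 0.286, 0.249, 0.05, 1]]]'

```text
time: 1.4
ee_pos: [449.4, -276.3, 288.2]
tcp_rot: [-3.14, 0.0, 0.232]
force: [-0.2, 0.0, 0.4]
width: 87.7
```

```bash
python3 - <<'E'
from cell import r
import cv2, numpy as np
o=r.get_obs(); print({k:np.round(o[k],3).tolist() for k in ("time","joints","ee_pos","tcp_rot","dq")})
c=r.read_camera("wrist"); np.savez("wrist1.npz",**c); cv2.imwrite("pics/wrist1.png",c["img"][:,:,::-1])
E
```

```text
{'time': 1.4, 'joints': [-0.776, 0.31, 1.262, 0.0, 1.571, 0.562], 'ee_pos': [449.438, -276.29, 288.161], 'tcp_rot': [-3.14, 0.0, 0.232], 'dq': [-0.012, -0.002, 0.001, 0.002, 0.0, 0.005]}
```

View pics/wrist1.png

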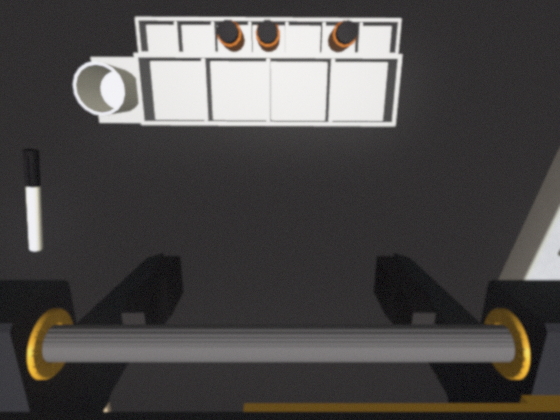

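```bash
python3 - <<'E'
from h import *
c=dict(np.load("wrist1.npz"))
cv2.imwrite("pics/w1a.png",cv2.resize(c["img"][40:135,125:275,::-1],(800,507),interpolation=cv2.INTER_NEAREST))
cv2.imwrite("pics/w1b.png",cv2.resize(c["img"][40:135,262:412,::-1],(800,507),interpolation=cv2.INTER_NEAREST))
E
```

```text
(no output)
```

View pics/w1a.png

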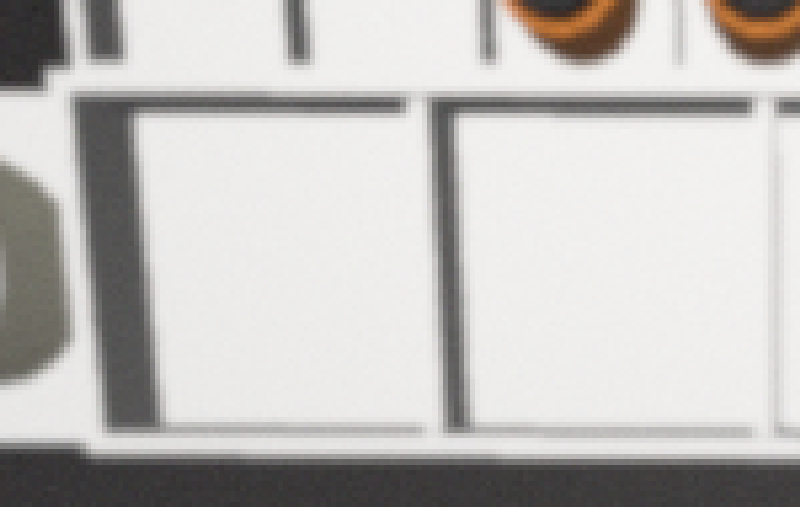

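View pics/w1b.png

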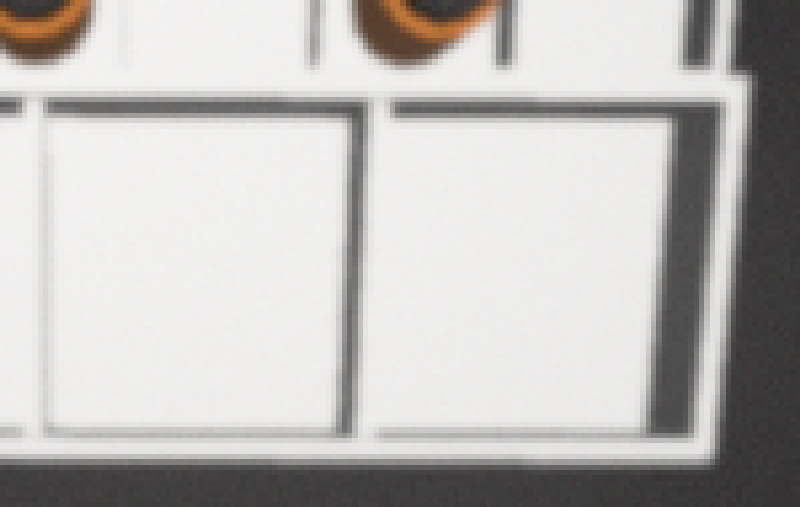

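```bash
python3 - <<'E'
from h import *
c=dict(np.load("wrist1.npz"))
A=lambda x,y:(125+x/5.333-.5,40+y/5.333-.5); B=lambda x,y:(262+x/5.333-.5,40+y/5.333-.5)
px=[A(76,95),A(105,433),A(405,97),A(425,433),B(721,101),B(694,437),B(393,101),B(376,435)]
mod=np.array([[32,134],[-32,134],[32,70],[-32,70],[32,-134],[-32,-134],[32,-70],[-32,-70]],float)
W=np.array([ray(c,*p,40) for p in px])
mc,wc=mod.mean(0),W.mean(0)
a=mod-mc;b=W-wc
th=np.arctan2((a[:,0]*b[:,1]-a[:,1]*b[:,0]).sum(),(a*b).sum())
R=np.array([[np.cos(th),-np.sin(th)],[np.sin(th),np.cos(th)]])
o=wc-R@mc
print("yaw",np.degrees(th),"o",o,"res",(W-(mod@R.T+o)).round(1).tolist())
for y in(102,34,-34,-102): print((R@[0,y]+o).round(1))
E
```

```text
yaw 13.065531950713734 o [ 531.48519317 -245.51476891] res [[-0.1, -1.2], [0.3, -0.0], [-0.3, -0.8], [0.7, -0.8], [-0.7, 1.1], [0.4, 0.4], [-0.8, 0.4], [0.5, 1.0]]
[ 508.4 -146.2]
[ 523.8 -212.4]
[ 539.2 -278.6]
[ 554.5 -344.9]
```

arm_command --commands '[[[0, 0, 10, 0.007, 0.04, 0, 1], [0, 0, 20, 0.015, 0.08, 0, 1], [0, 0, 30, 0.022, 0.12, 0, 1], [0, 0, 40, 0.03, 0.16, 0, 1], [0, 0, 50, 0.037, 0.2, 0, 1], [0, 0, 60, 0.045, 0.24, 0, 1], [0, 0, 70, 0.052, 0.28, 0, 1], [0, 0, 80, 0.06, 0.32, 0, 1], [0, 0, 90, 0.067, 0.36, 0, 1], [0, 0, 100, 0.075, 0.4, 0, 1], [0, 0, 110, 0.082, 0.44, 0, 1], [0, 0, 118.7, 0.089, 0.477, 0, 1]]]'

```text
time: 2.95
ee_pos: [538.7, 200.8, 288.3]
tcp_rot: [-3.14, 0.0, 2.308]
force: [0.5, -0.4, -0.7]
width: 88.4
```

arm_command --commands '[[[0, 0, 0, 0, 0, 0, 1], [0, 0, 0, 0, 0, 0, 1]]]'

```text
time: 3.2
ee_pos: [538.8, 199.6, 288.2]
tcp_rot: [-3.14, 0.0, 2.305]
force: [-0.2, -0.8, -0.0]
width: 88.0
```

```bash
python3 - <<'E'
from cell import r
from h import *
o=r.get_obs(); print({k:np.round(o[k],3).tolist() for k in ("time","joints","ee_pos","tcp_rot","dq")})
c=r.read_camera("wrist"); np.savez("wrist2.npz",**c); cv2.imwrite("pics/wrist2.png",c["img"][:,:,::-1])
P=cloud(c);zz=P[...,2]
for k in HUE:
    m=cmask(c["img"],k); m&=(zz>101)&(zz<115)
    nn,l,s,ce=cv2.connectedComponentsWithStats(m.astype(np.uint8))
    for i in range(1,nn):
        if s[i,4]>60:
            (cc,rad)=cv2.minEnclosingCircle(np.argwhere(l==i)[:,::-1].astype(np.float32))
            print(k,s[i],"z",np.median(zz[l==i]).round(1),ray(c,*ce[i],107).round(1),ray(c,*cc,107).round(1),round(rad,1))
E
```

```text
{'time': 3.2, 'joints': [0.149, 0.397, 1.129, -0.001, 1.617, -0.585], 'ee_pos': [538.762, 199.566, 288.219], 'tcp_rot': [-3.14, 0.0, 2.305], 'dq': [-0.013, -0.008, 0.003, 0.001, 0.001, 0.001]}
red [266 164  34  35 935] z 106.6 [538.4 205.3] [538.8 205.5] 17.7
yellow [ 266   88   37   38 1091] z 106.5 [493.2 255.9] [493.1 255.8] 18.9
blue [264  25  37  19  82] z 105.2 [454.8 295.7] [450.1 301.2] 18.3
green [266 232  32  32 830] z 106.6 [582.6 154.6] [582.6 154.8] 16.6
```

View pics/wrist2.png

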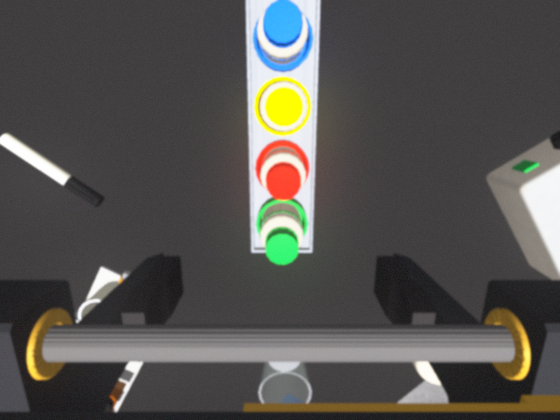

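The wrist view shows caps blue (283,22), yellow (284,106), red (284,181) and green (282,247) in the tray, agreeing with the top view within about 3 mm. I'll pick blue first.

arm_command --commands '[[[0, 0, 0, -0.03, 0.035, -0.03, 1], [0, 0, 0, -0.06, 0.07, -0.06, 1], [0, 0, 0, -0.091, 0.106, -0.088, 1], [0, 0, 0, -0.091, 0.106, -0.11, 1], [0, 0, 0, -0.091, 0.106, -0.14, 1], [0, 0, 0, -0.091, 0.106, -0.165, 1], [0, 0, 0, -0.091, 0.106, -0.19, 1], [0, 0, 0, -0.091, 0.106, -0.205, 1], [0, 0, 0, -0.091, 0.106, -0.21, 1], [0, 0, 0, -0.091, 0.106, -0.21, 1], [0, 0, 0, -0.091, 0.106, -0.21, 1]]]' --squeeze 20

```text
time: 4.62
ee_pos: [448.1, 305.5, 79.1]
tcp_rot: [-3.142, 0.001, 2.304]
force: [-0.0, 0.8, 0.3]
width: 87.8
```

```bash
cat > snap.py <<'E'
import sys
from cell import r
from h import *
n=sys.argv[1]
ims=[r.read_camera(k)["img"][:,:,::-1] for k in sys.argv[2:]]
cv2.imwrite(f"pics/{n}.png",cv2.resize(np.hstack(ims),(800,300)) if len(ims)==2 else ims[0])
o=r.get_obs(); print({k:np.round(o[k],3).tolist() for k in ("time","ee_pos","tcp_rot","force","width")})
E
python3 snap.py a1 wrist scene
```

```text
{'time': 4.725, 'ee_pos': [448.01, 305.512, 78.959], 'tcp_rot': [-3.141, 0.001, 2.305], 'force': [0.091, 0.315, -0.577], 'width': 87.842}
```

View pics/a1.png

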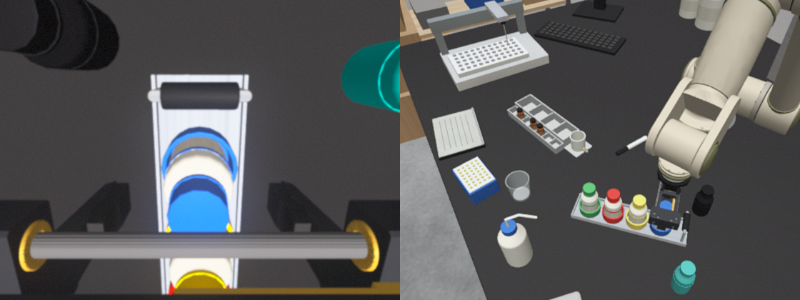

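The fingers straddle the blue cap, which sits at (200,205) on their centre line. I'll close them.

arm_command --commands '[[[0, 0, 0, 0, 0, 0, 0.6], [0, 0, 0, 0, 0, 0, 0.45], [0, 0, 0, 0, 0, 0, 0.3], [0, 0, 0, 0, 0, 0, 0.2], [0, 0, 0, 0, 0, 0, 0.2], [0, 0, 0, 0, 0, 0, 0.2], [0, 0, 0, 0, 0, 0.003, 0.2], [0, 0, 0, 0, 0, 0.01, 0.2], [0, 0, 0, 0, 0, 0.02, 0.2], [0, 0, 0, 0, 0, 0.03, 0.2], [0, 0, 0, 0, 0, 0.03, 0.2]]]' --squeeze 20

```text
time: 6.1
ee_pos: [448.4, 305.7, 110.0]
tcp_rot: [3.14, 0.002, 2.305]
force: [-0.3, 0.4, -1.7]
width: 33.2
```

```bash
python3 snap.py a2 wrist scene
```

```text
{'time': 6.2, 'ee_pos': [447.928, 305.477, 108.969], 'tcp_rot': [-3.141, 0.001, 2.305], 'force': [-0.335, 0.357, -1.094], 'width': 33.37}
```

View pics/a2.png

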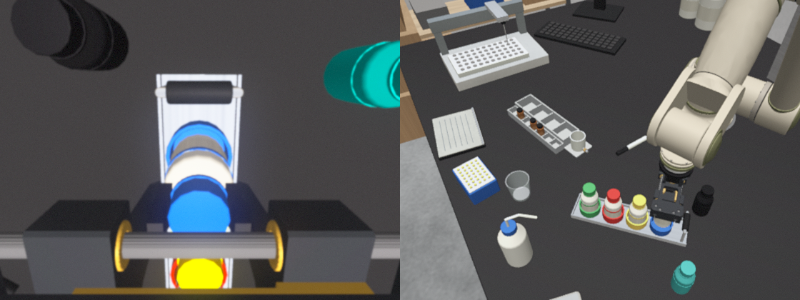

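Blue is held at 33.4 mm opening. I'll lift and carry it to place 1.

arm_command --commands '[[[0, 0, 0, 0, 0, 0.03, 0.2], [0, 0, 0, 0, 0, 0.065, 0.2], [0, 0, 0, 0, 0, 0.106, 0.2], [0, 0, -3, 0.005, -0.025, 0.106, 0.2], [0, 0, -7, 0.01, -0.07, 0.106, 0.2], [0, 0, -11, 0.015, -0.12, 0.106, 0.2], [0, 0, -15, 0.02, -0.17, 0.106, 0.2], [0, 0, -19, 0.03, -0.22, 0.106, 0.2], [0, 0, -23, 0.04, -0.27, 0.106, 0.2], [0, 0, -26, 0.05, -0.32, 0.106, 0.2], [0, 0, -29, 0.055, -0.37, 0.106, 0.2], [0, 0, -29, 0.06, -0.41, 0.106, 0.2]]]'

```text
time: 7.7
ee_pos: [507.7, -106.4, 214.5]
tcp_rot: [-3.141, 0.0, 1.797]
force: [0.4, 0.6, -2.1]
width: 33.2
```

arm_command --commands '[[[0, 0, 0, 0, -0.01, 0, 0.2], [0, 0, 0, 0, -0.02, 0, 0.2], [0, 0, 0, 0, -0.02, 0, 0.2]]]'

```text
time: 8.07
ee_pos: [507.6, -126.0, 214.4]
tcp_rot: [-3.14, -0.0, 1.797]
force: [0.5, 0.5, -1.4]
width: 33.1
```

```bash
cat > held.py <<'E'
import sys
from cell import r
from h import *
k=sys.argv[1]
o=r.get_obs(); c=r.read_camera("wrist"); m=cmask(c["img"],k); zz=cloud(c)[...,2]
zt=o["ee_pos"][2]+29
m&=(abs(zz-zt)<8)
vv,uu=np.nonzero(m)
(cc,rad)=cv2.minEnclosingCircle(np.c_[uu,vv].astype(np.float32))
print({q:np.round(o[q],3).tolist() for q in ("time","ee_pos","tcp_rot","force","width")})
print("cap z-tcp",np.median(zz[m])-o["ee_pos"][2],"n",m.sum(),"cap",ray(c,*cc,np.median(zz[m])).round(1),"rad",rad)
E
python3 held.py blue; python3 snap.py a3 wrist scene
```

```text
{'time': 8.075, 'ee_pos': [507.643, -125.995, 214.444], 'tcp_rot': [-3.14, -0.0, 1.797], 'force': [0.458, 0.51, -1.407], 'width': 33.061}
cap z-tcp 27.61704959460414 n 4911 cap [ 506.6 -122.9] rad 50.1224479675293
{'time': 8.225, 'ee_pos': [507.703, -125.512, 214.648], 'tcp_rot': [-3.141, 0.0, 1.798], 'force': [-0.383, -0.148, -2.009], 'width': 33.007}
```

View pics/a3.png

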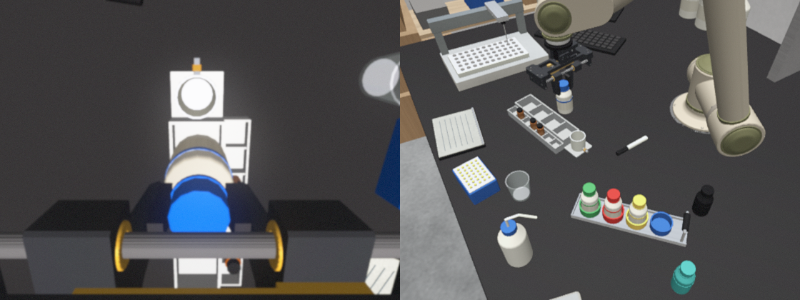

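arm_command --commands '[[[0, 0, 0, 0, -0.012, -0.01, 0.2], [0, 0, 0, 0, -0.021, -0.03, 0.2], [0, 0, 0, 0, -0.021, -0.06, 0.2], [0, 0, 0, 0, -0.021, -0.085, 0.2], [0, 0, 0, 0, -0.021, -0.095, 0.2], [0, 0, 0, 0, -0.021, -0.095, 0.2], [0, 0, 0, 0, -0.021, -0.095, 0.2]]]'

```text
time: 9.1
ee_pos: [508.1, -146.8, 120.5]
tcp_rot: [3.141, 0.001, 1.798]
force: [0.1, -1.0, -1.0]
width: 33.2
```

```bash
python3 - <<'E'
from cell import r
from h import *
ims=[]
c=r.read_camera("scene"); ims.append(cv2.resize(c["img"][140:230,150:290,::-1],(700,450)))
cv2.imwrite("pics/a4.png",ims[0]);
c=r.read_camera("wrist"); cv2.imwrite("pics/a4w.png",c["img"][:,:,::-1])
o=r.get_obs(); print(o["ee_pos"],o["force"],o["width"])
E
```

```text
[ 508.05151131 -146.66239085  120.4329705 ] [ 0.23215926  0.1424804  -1.17258651] 33.2226368144315
```

View pics/a4.png

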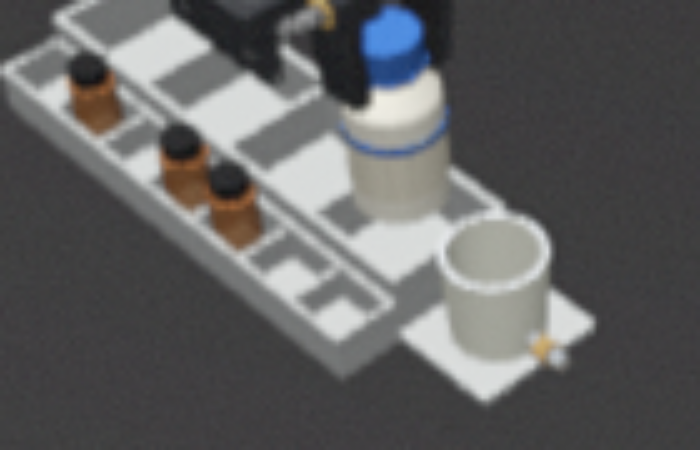

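View pics/a4w.png

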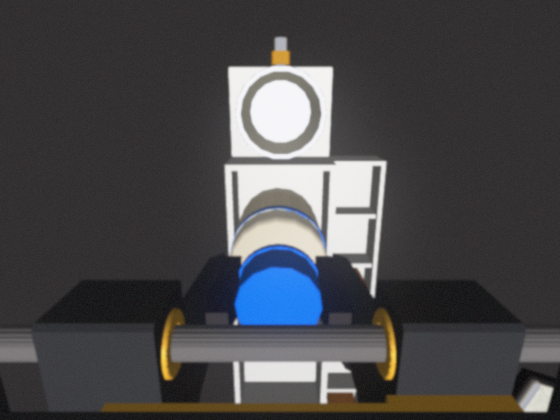

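The bottle is centred across place 1: the foot at about (279,200) lies between walls at 237 and 323, and the rinse pot is ahead at (280,111). I'll lower it.

arm_command --commands '[[[0, 0, 0, 0, 0, -0.015, 0.2], [0, 0, 0, 0, 0, -0.03, 0.2], [0, 0, 0, 0, 0, -0.038, 0.2], [0, 0, 0, 0, 0, -0.041, 0.2], [0, 0, 0, 0, 0, -0.043, 0.2], [0, 0, 0, 0, 0, -0.043, 0.2], [0, 0, 0, 0, 0, -0.044, 0.2], [0, 0, 0, 0, 0, -0.044, 0.2]]]'

```text
time: 10.2
ee_pos: [508.1, -146.7, 76.5]
tcp_rot: [3.141, 0.001, 1.798]
force: [0.0, -0.7, -2.2]
width: 33.4
```

```bash
python3 -c "
from cell import r
o=r.get_obs(); print(o['ee_pos'],o['force'])"
```

```text
[ 508.10466957 -146.70097518   76.53301602] [ 0.02504971 -0.65587999 -2.21228518]
```

Not touching yet, so I'll go down in small steps.

arm_command --commands '[[[0, 0, 0, 0, 0, -0.0005, 0.2], [0, 0, 0, 0, 0, -0.001, 0.2], [0, 0, 0, 0, 0, -0.001, 0.2], [0, 0, 0, 0, 0, -0.001, 0.2]]]'

```text
time: 10.7
ee_pos: [508.2, -146.8, 75.9]
tcp_rot: [3.141, 0.002, 1.798]
force: [-2.1, 0.2, 4.1]
width: 33.1
```

```bash
python3 -c "
from cell import r
for i in range(3):
  r.read_camera('top'); o=r.get_obs(); print(o['ee_pos'],o['force'])"
```

```text
[ 508.17149833 -146.78482023   75.83953649] [-2.88166859  0.24080874  3.94727277]
[ 508.2015871  -146.80966589   75.85525538] [-1.53893042 -0.47026684  5.64419094]
[ 508.17123553 -146.78690432   75.81521348] [-1.87192377  0.15174756  5.61584274]
```

The force went from −2 to +5 N, so the foot is on the floor. I'll release and raise.

arm_command --commands '[[[0, 0, 0, 0, 0, 0, 0.45], [0, 0, 0, 0, 0, 0, 0.6], [0, 0, 0, 0, 0, 0, 0.75], [0, 0, 0, 0, 0, 0, 0.85], [0, 0, 0, 0, 0, 0, 0.85], [0, 0, 0, 0, 0, 0.01, 0.85], [0, 0, 0, 0, 0, 0.03, 0.85], [0, 0, 0, 0, 0, 0.06, 0.85], [0, 0, 0, 0, 0, 0.1, 0.85], [0, 0, 0, 0, 0, 0.135, 0.85], [0, 0, 0, 0, 0, 0.135, 0.85]]]'

```text
time: 12.22
ee_pos: [509.0, -147.2, 213.8]
tcp_rot: [3.136, 0.006, 1.798]
force: [-0.5, 1.0, -0.5]
width: 75.0
```

```bash
cat > caps.py <<'E'
from cell import r
from h import *
o=r.get_obs(); print({q:np.round(o[q],3).tolist() for q in ("time","ee_pos","tcp_rot","force","width")})
O=np.array([531.5,-245.5]);t=np.radians(13.07);R=np.array([[np.cos(t),-np.sin(t)],[np.sin(t),np.cos(t)]])
for n in("wrist","top"):
    c=r.read_camera(n);zz=cloud(c)[...,2]
    for k in HUE:
        m=cmask(c["img"],k)&(zz>99)&(zz<115)
        nn,l,s,ce=cv2.connectedComponentsWithStats(m.astype(np.uint8))
        for i in range(1,nn):
            if s[i,4]>40:
                vv,uu=np.nonzero(l==i);(cc,rad)=cv2.minEnclosingCircle(np.c_[uu,vv].astype(np.float32))
                z=np.median(zz[l==i]); w=ray(c,*cc,104 if z<0 else z+.5)
                print(n,k,"z",z.round(1),"world",w.round(1),"in rack",(R.T@(w-O)).round(1),round(rad,1))
E
python3 caps.py; python3 snap.py a5 wrist scene
```

```text
{'time': 12.225, 'ee_pos': [508.991, -147.158, 213.849], 'tcp_rot': [3.136, 0.006, 1.798], 'force': [-0.473, 0.972, -0.456], 'width': 74.987}
wrist blue z 103.6 world [ 506.6 -144.8] in rack [ -1.4 103.7] 22.0
top red z 105.9 world [538.6 201.8] in rack [108.1 434.1] 5.8
top yellow z 106.6 world [493.3 253.2] in rack [ 75.6 494.4] 6.0
top green z 106.0 world [584.1 150.8] in rack [140.8 374.1] 5.7
{'time': 12.425, 'ee_pos': [507.736, -146.564, 209.878], 'tcp_rot': [-3.141, 0.0, 1.798], 'force': [0.952, 0.341, -0.519], 'width': 75.034}
```

View pics/a5.png

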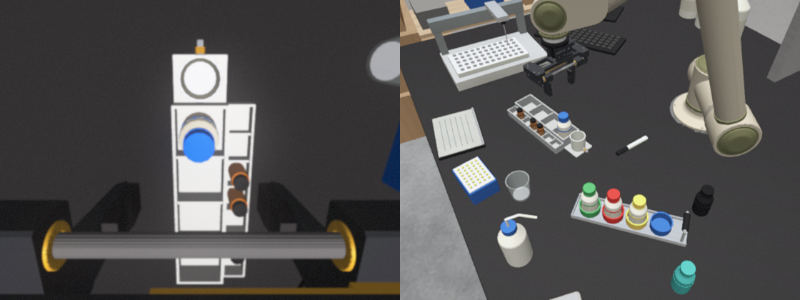

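Blue stands upright in place 1, cap at (198,147) beside the pot, measured at (−1, 104) mm in the rack. Next is yellow.

arm_command --commands '[[[0, 0, 3, 0, 0.025, 0, 0.95], [0, 0, 7, -0.002, 0.07, 0, 0.95], [0, 0, 11, -0.004, 0.12, 0, 0.95], [0, 0, 15, -0.006, 0.17, 0, 0.95], [0, 0, 19, -0.008, 0.22, 0, 0.95], [0, 0, 23, -0.01, 0.27, 0, 0.95], [0, 0, 26, -0.012, 0.32, 0, 0.95], [0, 0, 29, -0.014, 0.36, 0, 0.95], [0, 0, 29, -0.0145, 0.39, 0, 0.95], [0, 0, 29, -0.0145, 0.4015, 0, 0.95], [0, 0, 29, -0.0145, 0.4015, 0, 0.95], [0, 0, 29, -0.0145, 0.4015, -0.01, 0.95]]]'

```text
time: 13.92
ee_pos: [493.7, 254.0, 199.8]
tcp_rot: [3.142, 0.001, 2.303]
force: [0.7, 0.2, 0.1]
width: 83.6
```

```bash
python3 caps.py; python3 snap.py b1 wrist scene
```

```text
{'time': 13.925, 'ee_pos': [493.65, 254.029, 199.822], 'tcp_rot': [3.142, 0.001, 2.303], 'force': [0.666, 0.184, 0.078], 'width': 83.616}
wrist red z 106.5 world [537.3 206.5] in rack [107.9 439. ] 22.1
wrist yellow z 106.6 world [492.3 257.2] in rack [ 75.5 498.6] 23.9
wrist green z 106.7 world [581.4 156.1] in rack [139.4 379.9] 20.4
top red z 106.0 world [538.6 201.8] in rack [108.1 434.1] 5.8
top blue z 103.5 world [ 505.5 -147. ] in rack [ -3.1 101.9] 5.7
top green z 106.1 world [582.9 152.5] in rack [140.1 376. ] 5.5
{'time': 14.125, 'ee_pos': [493.286, 254.21, 199.59], 'tcp_rot': [-3.14, 0.0, 2.303], 'force': [0.361, 0.534, -0.377], 'width': 83.891}
```

View pics/b1.png

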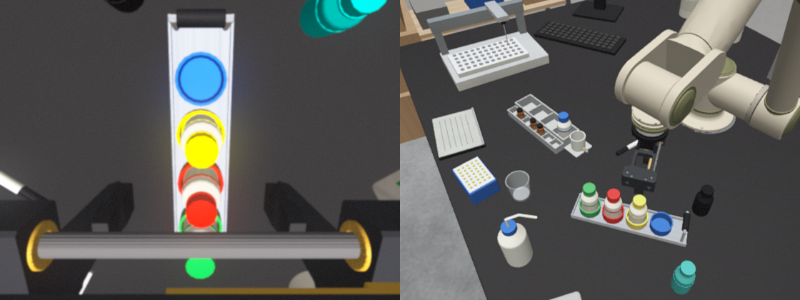

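Yellow cap at (201,150) is just ahead of the fingers, where expected. I'll go down, grip and lift a little.

arm_command --commands '[[[0, 0, 0, 0, 0.001, -0.02, 0.95], [0, 0, 0, 0, 0.001, -0.05, 0.95], [0, 0, 0, 0, 0.001, -0.08, 0.95], [0, 0, 0, 0, 0.001, -0.105, 0.95], [0, 0, 0, 0, 0.001, -0.116, 0.95], [0, 0, 0, 0, 0.001, -0.121, 0.95], [0, 0, 0, 0, 0.001, -0.121, 0.95], [0, 0, 0, 0, 0.001, -0.121, 0.95]]]'

```text
time: 15.12
ee_pos: [493.6, 255.3, 79.4]
tcp_rot: [-3.141, 0.001, 2.303]
force: [0.1, -0.2, -0.1]
width: 83.7
```

arm_command --commands '[[[0, 0, 0, 0, 0, 0, 0.6], [0, 0, 0, 0, 0, 0, 0.45], [0, 0, 0, 0, 0, 0, 0.3], [0, 0, 0, 0, 0, 0, 0.2], [0, 0, 0, 0, 0, 0, 0.2], [0, 0, 0, 0, 0, 0, 0.2], [0, 0, 0, 0, 0, 0.003, 0.2], [0, 0, 0, 0, 0, 0.01, 0.2], [0, 0, 0, 0, 0, 0.02, 0.2], [0, 0, 0, 0, 0, 0.03, 0.2], [0, 0, 0, 0, 0, 0.03, 0.2]]]'

```text
time: 16.5
ee_pos: [494.0, 255.4, 110.4]
tcp_rot: [3.14, 0.002, 2.303]
force: [-0.0, 0.4, -1.3]
width: 33.4
```

```bash
python3 snap.py b2 wrist scene
```

```text
{'time': 16.6, 'ee_pos': [493.556, 255.294, 109.39], 'tcp_rot': [-3.142, 0.001, 2.303], 'force': [-0.397, 0.312, -1.337], 'width': 33.143}
```

View pics/b2.png

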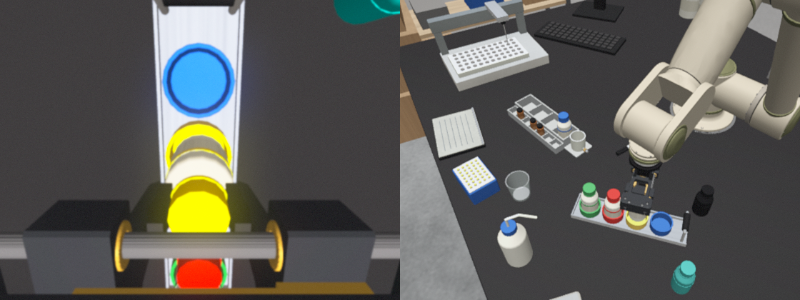

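Yellow is held, with the gripper over the tray and the cap at (198,205). I'll carry it to place 2.

arm_command --commands '[[[0, 0, 0, 0, 0, 0.03, 0.2], [0, 0, 0, 0, 0, 0.065, 0.2], [0, 0, 0, 0, 0, 0.106, 0.2], [0, 0, -3, 0.002, -0.025, 0.106, 0.2], [0, 0, -7, 0.005, -0.07, 0.106, 0.2], [0, 0, -11, 0.008, -0.12, 0.106, 0.2], [0, 0, -15, 0.012, -0.17, 0.106, 0.2], [0, 0, -19, 0.016, -0.22, 0.106, 0.2], [0, 0, -23, 0.02, -0.27, 0.106, 0.2], [0, 0, -26, 0.024, -0.32, 0.106, 0.2], [0, 0, -29, 0.027, -0.37, 0.106, 0.2], [0, 0, -29, 0.03, -0.415, 0.106, 0.2]]]'

```text
time: 18.1
ee_pos: [523.3, -161.5, 215.0]
tcp_rot: [-3.141, 0.0, 1.796]
force: [0.6, 0.1, -1.5]
width: 33.1
```

arm_command --commands '[[[0, 0, 0, 0, -0.03, 0, 0.2], [0, 0, 0, 0, -0.045, 0, 0.2], [0, 0, 0, 0, -0.052, 0, 0.2], [0, 0, 0, 0, -0.052, 0, 0.2], [0, 0, 0, 0, -0.052, -0.03, 0.2], [0, 0, 0, 0, -0.052, -0.06, 0.2], [0, 0, 0, 0, -0.052, -0.085, 0.2], [0, 0, 0, 0, -0.052, -0.095, 0.2], [0, 0, 0, 0, -0.052, -0.095, 0.2], [0, 0, 0, 0, -0.052, -0.095, 0.2]]]'

```text
time: 19.35
ee_pos: [523.8, -213.5, 121.1]
tcp_rot: [3.141, 0.002, 1.796]
force: [0.3, -0.2, -0.3]
width: 33.0
```

```bash
cat > pre.py <<'E'
import sys
from cell import r
from h import *
a=cv2.resize(r.read_camera("scene")["img"][120:230,140:290,::-1],(409,300)); b=cv2.resize(r.read_camera("wrist")["img"][:,:,::-1],(391,300))
cv2.imwrite(f"pics/{sys.argv[1]}.png",np.hstack([b,a])); o=r.get_obs(); print(o["time"],np.round(o["ee_pos"],1),o["tcp_rot"][2],np.round(o["force"],1),o["width"])
E
python3 pre.py b3
```

```text
19.45 [ 523.7 -213.6  120.9] 1.7960411397675198 [-0.5  1.2 -0.5] 33.27046404041452
```

View pics/b3.png

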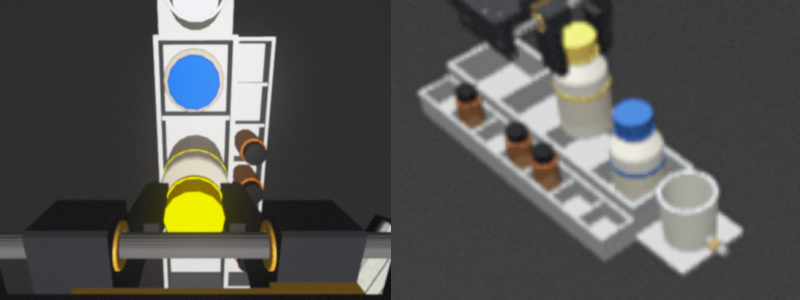

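Yellow hangs over place 2, foot at about (195,150) in the wrist view, with blue at (193,80) standing centred in place 1. I'll lower it.

arm_command --commands '[[[0, 0, 0, 0, 0.001, -0.015, 0.2], [0, 0, 0, 0, 0.001, -0.03, 0.2], [0, 0, 0, 0, 0.001, -0.038, 0.2], [0, 0, 0, 0, 0.001, -0.042, 0.2], [0, 0, 0, 0, 0.001, -0.044, 0.2], [0, 0, 0, 0, 0.001, -0.0445, 0.2], [0, 0, 0, 0, 0.001, -0.045, 0.2], [0, 0, 0, 0, 0.001, -0.0455, 0.2], [0, 0, 0, 0, 0.001, -0.0455, 0.2]]]'

```text
time: 20.58
ee_pos: [524.1, -212.8, 76.2]
tcp_rot: [3.14, 0.003, 1.796]
force: [-0.5, 0.1, 4.0]
width: 33.1
```

```bash
python3 pre.py b4
```

```text
20.675 [ 524.1 -212.8   76.3] 1.7961094435819893 [-0.1  1.6  4.5] 32.98654503697337
```

The upward force of 4 to 4.5 N shows it is down. I'll release and raise.

arm_command --commands '[[[0, 0, 0, 0, 0, 0, 0.45], [0, 0, 0, 0, 0, 0, 0.6], [0, 0, 0, 0, 0, 0, 0.75], [0, 0, 0, 0, 0, 0, 0.85], [0, 0, 0, 0, 0, 0, 0.85], [0, 0, 0, 0, 0, 0.01, 0.85], [0, 0, 0, 0, 0, 0.03, 0.85], [0, 0, 0, 0, 0, 0.06, 0.85], [0, 0, 0, 0, 0, 0.1, 0.85], [0, 0, 0, 0, 0, 0.135, 0.85], [0, 0, 0, 0, 0, 0.135, 0.85]]]'

```text
time: 22.05
ee_pos: [524.9, -213.3, 214.4]
tcp_rot: [3.136, 0.007, 1.796]
force: [-1.2, -0.4, -0.2]
width: 74.8
```

```bash
python3 caps.py; python3 pre.py b5
```

```text
{'time': 22.05, 'ee_pos': [524.863, -213.285, 214.434], 'tcp_rot': [3.136, 0.007, 1.796], 'force': [-1.179, -0.371, -0.24], 'width': 74.814}
wrist yellow z 103.5 world [ 523.6 -211.1] in rack [ 0.1 35.3] 22.2
wrist blue z 103.6 world [ 506.9 -145.8] in rack [ -1.5 102.7] 24.1
top red z 106.4 world [538.5 201.8] in rack [108.  434.1] 5.8
top blue z 103.8 world [ 507.1 -145.9] in rack [ -1.2 102.6] 5.5
top green z 106.0 world [582.9 152.5] in rack [140.1 376. ] 5.5
22.25 [ 523.7 -212.6  210.2] 1.7961503333682582 [ 0.2 -0.8 -0.3] 75.18996893206213
```

View pics/b5.png

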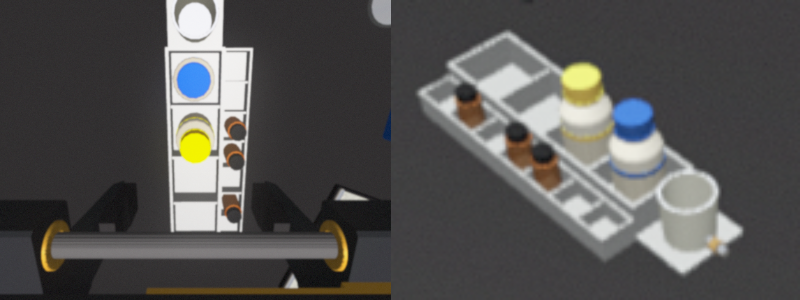

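Yellow (196,147) stands in place 2 at (0, 35) mm and blue is unchanged. Next is red.

arm_command --commands '[[[0, 0, 3, 0.001, 0.025, 0, 0.95], [0, 0, 7, 0.003, 0.07, 0, 0.95], [0, 0, 11, 0.005, 0.12, 0, 0.95], [0, 0, 15, 0.007, 0.17, 0, 0.95], [0, 0, 19, 0.009, 0.22, 0, 0.95], [0, 0, 23, 0.011, 0.27, 0, 0.95], [0, 0, 26, 0.013, 0.32, 0, 0.95], [0, 0, 29, 0.014, 0.37, 0, 0.95], [0, 0, 29, 0.015, 0.4, 0, 0.95], [0, 0, 29, 0.015, 0.417, 0, 0.95], [0, 0, 29, 0.015, 0.417, 0, 0.95], [0, 0, 29, 0.015, 0.417, 0, 0.95]]]'

```text
time: 23.75
ee_pos: [538.8, 203.4, 210.0]
tcp_rot: [-3.141, 0.001, 2.301]
force: [-0.3, 0.0, 0.7]
width: 83.5
```

```bash
python3 caps.py; python3 snap.py c1 wrist scene
```

```text
{'time': 23.75, 'ee_pos': [538.764, 203.377, 209.994], 'tcp_rot': [-3.141, 0.001, 2.301], 'force': [-0.253, 0.032, 0.71], 'width': 83.485}
wrist red z 106.6 world [538.2 205.4] in rack [108.5 437.7] 22.8
wrist green z 106.5 world [582.1 155.3] in rack [139.9 379. ] 21.3
top yellow z 103.3 world [ 524.6 -211.7] in rack [ 0.9 34.5] 5.7
top blue z 103.2 world [ 505.5 -147. ] in rack [ -3.1 101.8] 5.7
top green z 106.6 world [583.9 150.7] in rack [140.7 374.1] 5.7
{'time': 23.95, 'ee_pos': [538.817, 203.586, 210.298], 'tcp_rot': [3.141, 0.001, 2.301], 'force': [-0.892, 0.025, -0.005], 'width': 83.592}
```

View pics/c1.png

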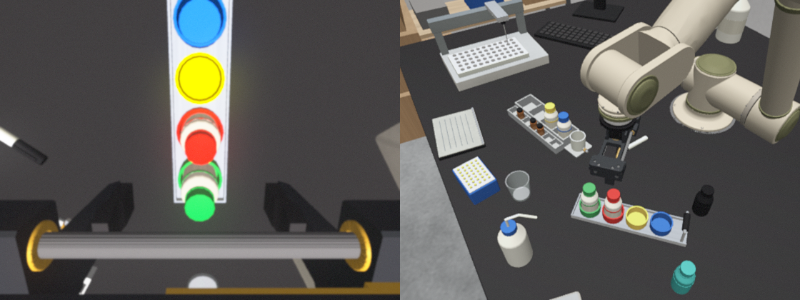

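Red cap at (200,147), in line with the fingers.

arm_command --commands '[[[0, 0, 0, 0, 0.001, -0.03, 0.95], [0, 0, 0, 0, 0.001, -0.06, 0.95], [0, 0, 0, 0, 0.001, -0.09, 0.95], [0, 0, 0, 0, 0.001, -0.115, 0.95], [0, 0, 0, 0, 0.001, -0.127, 0.95], [0, 0, 0, 0, 0.001, -0.131, 0.95], [0, 0, 0, 0, 0.001, -0.131, 0.95], [0, 0, 0, 0, 0.001, -0.131, 0.95]]]'

```text
time: 24.95
ee_pos: [539.2, 204.6, 80.2]
tcp_rot: [3.14, 0.002, 2.301]
force: [0.1, 0.3, -0.8]
width: 84.0
```

arm_command --commands '[[[0, 0, 0, 0, 0, 0, 0.6], [0, 0, 0, 0, 0, 0, 0.45], [0, 0, 0, 0, 0, 0, 0.3], [0, 0, 0, 0, 0, 0, 0.2], [0, 0, 0, 0, 0, 0, 0.2], [0, 0, 0, 0, 0, 0, 0.2], [0, 0, 0, 0, 0, 0.003, 0.2], [0, 0, 0, 0, 0, 0.01, 0.2], [0, 0, 0, 0, 0, 0.02, 0.2], [0, 0, 0, 0, 0, 0.03, 0.2], [0, 0, 0, 0, 0, 0.03, 0.2]]]'

```text
time: 26.32
ee_pos: [539.6, 204.7, 111.2]
tcp_rot: [3.138, 0.003, 2.301]
force: [-1.0, 0.2, -2.7]
width: 32.9
```

```bash
python3 snap.py c2 wrist scene
```

```text
{'time': 26.425, 'ee_pos': [539.139, 204.639, 110.168], 'tcp_rot': [3.14, 0.002, 2.301], 'force': [-0.555, -0.071, -2.013], 'width': 33.466}
```

View pics/c2.png

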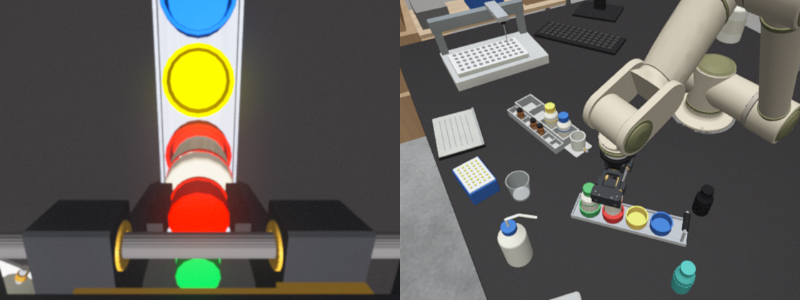

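Red is held at 33.5 mm opening. I'll carry it to place 3.

arm_command --commands '[[[0, 0, 0, 0, 0, 0.03, 0.2], [0, 0, 0, 0, 0, 0.065, 0.2], [0, 0, 0, 0, 0, 0.106, 0.2], [0, 0, -3, 0, -0.025, 0.106, 0.2], [0, 0, -7, 0, -0.07, 0.106, 0.2], [0, 0, -11, 0, -0.12, 0.106, 0.2], [0, 0, -15, 0, -0.17, 0.106, 0.2], [0, 0, -19, 0, -0.22, 0.106, 0.2], [0, 0, -23, 0, -0.27, 0.106, 0.2], [0, 0, -26, 0, -0.32, 0.106, 0.2], [0, 0, -29, 0, -0.37, 0.106, 0.2], [0, 0, -29, 0, -0.42, 0.106, 0.2]]]'

```text
time: 27.92
ee_pos: [538.8, -217.0, 215.7]
tcp_rot: [3.141, 0.002, 1.794]
force: [0.7, -0.3, -1.9]
width: 33.3
```

arm_command --commands '[[[0, 0, 0, 0, -0.035, 0, 0.2], [0, 0, 0, 0, -0.055, 0, 0.2], [0, 0, 0, 0, -0.063, 0, 0.2], [0, 0, 0, 0, -0.063, 0, 0.2], [0, 0, 0, 0, -0.063, -0.03, 0.2], [0, 0, 0, 0, -0.063, -0.06, 0.2], [0, 0, 0, 0, -0.063, -0.085, 0.2], [0, 0, 0, 0, -0.063, -0.095, 0.2], [0, 0, 0, 0, -0.063, -0.095, 0.2], [0, 0, 0, 0, -0.063, -0.095, 0.2]]]'

```text
time: 29.18
ee_pos: [539.3, -280.0, 121.9]
tcp_rot: [3.139, 0.003, 1.795]
force: [-0.2, 0.5, -1.1]
width: 33.0
```

```bash
python3 pre.py c3
```

```text
29.275 [ 539.1 -280.1  121.8] 1.7943491260620235 [-0.6  0.4 -1. ] 33.32515744319275
```

View pics/c3.png

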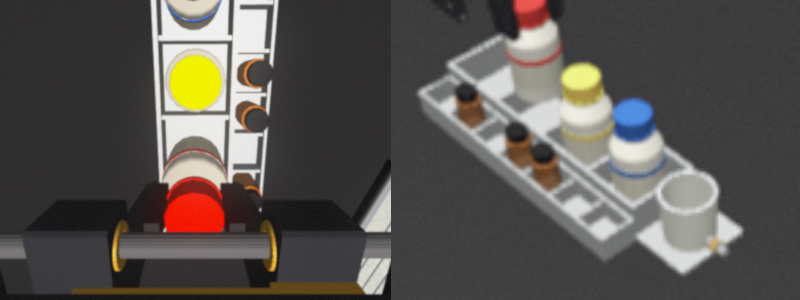

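Red hangs over place 3, foot at about (195,150), with yellow at (195,82). I'll lower it with a correction of +1.5 mm in y.

arm_command --commands '[[[0, 0, 0, 0, 0.0015, -0.015, 0.2], [0, 0, 0, 0, 0.0015, -0.03, 0.2], [0, 0, 0, 0, 0.0015, -0.038, 0.2], [0, 0, 0, 0, 0.0015, -0.042, 0.2], [0, 0, 0, 0, 0.0015, -0.0435, 0.2], [0, 0, 0, 0, 0.0015, -0.0445, 0.2], [0, 0, 0, 0, 0.0015, -0.045, 0.2], [0, 0, 0, 0, 0.0015, -0.0455, 0.2], [0, 0, 0, 0, 0.0015, -0.0455, 0.2]]]'

```text
time: 30.4
ee_pos: [539.5, -278.8, 77.0]
tcp_rot: [3.138, 0.004, 1.794]
force: [0.3, 0.6, 5.8]
width: 33.0
```

```bash
python3 pre.py c4
```

```text
30.5 [ 539.5 -278.8   77. ] 1.7944030581170798 [0.4 1.1 5.4] 32.975134919510396
```

The force of 5.5 N shows it is down. I'll release and raise.

arm_command --commands '[[[0, 0, 0, 0, 0, 0, 0.45], [0, 0, 0, 0, 0, 0, 0.6], [0, 0, 0, 0, 0, 0, 0.75], [0, 0, 0, 0, 0, 0, 0.85], [0, 0, 0, 0, 0, 0, 0.85], [0, 0, 0, 0, 0, 0.01, 0.85], [0, 0, 0, 0, 0, 0.03, 0.85], [0, 0, 0, 0, 0, 0.06, 0.85], [0, 0, 0, 0, 0, 0.1, 0.85], [0, 0, 0, 0, 0, 0.135, 0.85], [0, 0, 0, 0, 0, 0.135, 0.85]]]'

```text
time: 31.88
ee_pos: [540.2, -279.3, 215.5]
tcp_rot: [3.134, 0.009, 1.794]
force: [-0.5, 0.6, 0.2]
width: 74.9
```

```bash
python3 caps.py; python3 pre.py c5
```

```text
{'time': 31.875, 'ee_pos': [540.217, -279.302, 215.472], 'tcp_rot': [3.134, 0.009, 1.794], 'force': [-0.453, 0.593, 0.169], 'width': 74.915}
wrist red z 103.5 world [ 539.  -278.4] in rack [ -0.1 -33.8] 22.0
wrist yellow z 103.6 world [ 523.4 -212.2] in rack [-0.3 34.3] 24.4
wrist blue z 103.5 world [ 507.6 -149.3] in rack [-1.6 99.1] 25.1
top yellow z 104.0 world [ 523.9 -212.1] in rack [ 0.1 34.2] 5.7
top blue z 103.6 world [ 505.4 -147. ] in rack [ -3.1 101.9] 5.7
top green z 106.5 world [582.8 152.4] in rack [140. 376.] 5.5
32.075 [ 539.1 -278.5  210.9] 1.794342187874888 [ 0.3 -0.1 -0.5] 75.10120786079868
```

View pics/c5.png

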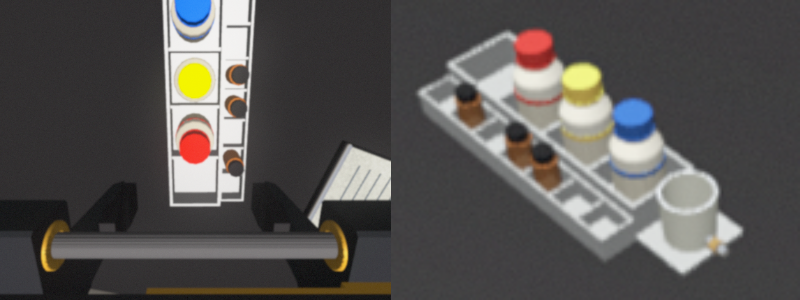

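Red (194,147) stands in place 3 at (0, −34) mm. Last is green.

arm_command --commands '[[[0, 0, 3, 0.003, 0.025, 0, 0.95], [0, 0, 7, 0.007, 0.07, 0, 0.95], [0, 0, 11, 0.012, 0.12, 0, 0.95], [0, 0, 15, 0.017, 0.17, 0, 0.95], [0, 0, 19, 0.022, 0.22, 0, 0.95], [0, 0, 23, 0.027, 0.27, 0, 0.95], [0, 0, 26, 0.032, 0.32, 0, 0.95], [0, 0, 29, 0.038, 0.37, 0, 0.95], [0, 0, 29, 0.042, 0.41, 0, 0.95], [0, 0, 29, 0.0436, 0.432, 0, 0.95], [0, 0, 29, 0.0436, 0.432, 0, 0.95], [0, 0, 29, 0.0436, 0.432, 0, 0.95]]]'

```text
time: 33.58
ee_pos: [582.6, 152.5, 210.8]
tcp_rot: [3.14, 0.003, 2.3]
force: [0.1, 0.1, -1.0]
width: 83.6
```

```bash
python3 caps.py; python3 snap.py d1 wrist scene
```

```text
{'time': 33.575, 'ee_pos': [582.604, 152.453, 210.767], 'tcp_rot': [3.14, 0.003, 2.3], 'force': [0.083, 0.094, -1.019], 'width': 83.566}
wrist green z 106.5 world [582.6 154.6] in rack [140.3 378.2] 22.8
top red z 103.3 world [ 539.  -278.6] in rack [ -0.2 -34. ] 5.5
top yellow z 103.1 world [ 523.2 -213. ] in rack [-0.7 33.5] 5.8
top blue z 103.4 world [ 505.5 -147. ] in rack [ -3.1 101.8] 5.7
{'time': 33.775, 'ee_pos': [582.782, 152.455, 210.962], 'tcp_rot': [3.14, 0.003, 2.299], 'force': [-0.961, -0.562, 0.722], 'width': 83.691}
```

View pics/d1.png

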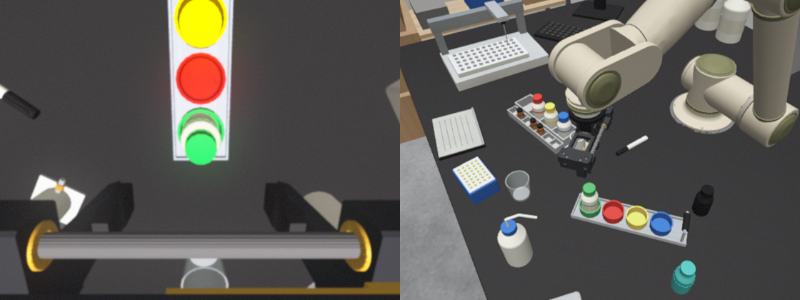

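Green cap at (201,147), in line with the fingers.

arm_command --commands '[[[0, 0, 0, 0, 0.0012, -0.03, 0.95], [0, 0, 0, 0, 0.0012, -0.06, 0.95], [0, 0, 0, 0, 0.0012, -0.09, 0.95], [0, 0, 0, 0, 0.0012, -0.115, 0.95], [0, 0, 0, 0, 0.0012, -0.128, 0.95], [0, 0, 0, 0, 0.0012, -0.132, 0.95], [0, 0, 0, 0, 0.0012, -0.132, 0.95], [0, 0, 0, 0, 0.0012, -0.132, 0.95]]]'

```text
time: 34.78
ee_pos: [583.2, 153.6, 79.8]
tcp_rot: [3.138, 0.004, 2.299]
force: [0.6, -0.2, 0.1]
width: 84.3
```

arm_command --commands '[[[0, 0, 0, 0, 0, 0, 0.6], [0, 0, 0, 0, 0, 0, 0.45], [0, 0, 0, 0, 0, 0, 0.3], [0, 0, 0, 0, 0, 0, 0.2], [0, 0, 0, 0, 0, 0, 0.2], [0, 0, 0, 0, 0, 0, 0.2], [0, 0, 0, 0, 0, 0.003, 0.2], [0, 0, 0, 0, 0, 0.01, 0.2], [0, 0, 0, 0, 0, 0.02, 0.2], [0, 0, 0, 0, 0, 0.03, 0.2], [0, 0, 0, 0, 0, 0.03, 0.2]]]'

```text
time: 36.15
ee_pos: [583.6, 153.7, 111.0]
tcp_rot: [3.137, 0.005, 2.299]
force: [0.2, -0.2, -0.3]
width: 32.9
```

```bash
python3 snap.py d2 wrist scene
```

```text
{'time': 36.25, 'ee_pos': [583.115, 153.626, 109.881], 'tcp_rot': [3.138, 0.004, 2.299], 'force': [-0.393, -0.991, -1.127], 'width': 32.994}
```

View pics/d2.png

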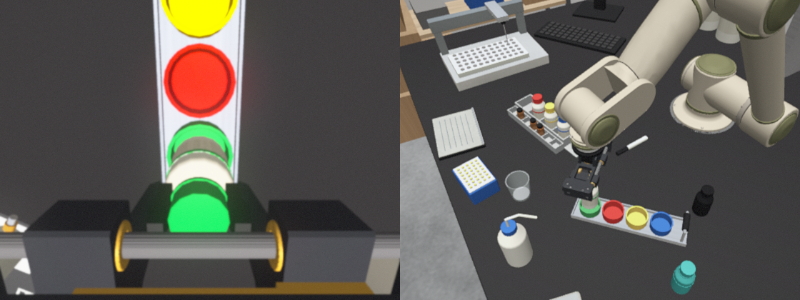

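Green is held. I'll carry it to place 4.

arm_command --commands '[[[0, 0, 0, 0, 0, 0.03, 0.2], [0, 0, 0, 0, 0, 0.065, 0.2], [0, 0, 0, 0, 0, 0.106, 0.2], [0, 0, -3, -0.001, -0.025, 0.106, 0.2], [0, 0, -7, -0.003, -0.07, 0.106, 0.2], [0, 0, -11, -0.006, -0.12, 0.106, 0.2], [0, 0, -15, -0.009, -0.17, 0.106, 0.2], [0, 0, -19, -0.012, -0.22, 0.106, 0.2], [0, 0, -23, -0.015, -0.27, 0.106, 0.2], [0, 0, -26, -0.018, -0.32, 0.106, 0.2], [0, 0, -29, -0.021, -0.37, 0.106, 0.2], [0, 0, -29, -0.024, -0.42, 0.106, 0.2]]]'

```text
time: 37.75
ee_pos: [558.7, -267.9, 215.4]
tcp_rot: [3.139, 0.003, 1.792]
force: [1.5, 0.4, -1.1]
width: 33.0
```

arm_command --commands '[[[0, 0, 0, -0.002, -0.04, 0, 0.2], [0, 0, 0, -0.004, -0.065, 0, 0.2], [0, 0, 0, -0.005, -0.077, 0, 0.2], [0, 0, 0, -0.005, -0.077, 0, 0.2], [0, 0, 0, -0.005, -0.077, 0, 0.2], [0, 0, 0, -0.005, -0.077, -0.03, 0.2], [0, 0, 0, -0.005, -0.077, -0.06, 0.2], [0, 0, 0, -0.005, -0.077, -0.085, 0.2], [0, 0, 0, -0.005, -0.077, -0.095, 0.2], [0, 0, 0, -0.005, -0.077, -0.095, 0.2], [0, 0, 0, -0.005, -0.077, -0.095, 0.2]]]'

```text
time: 39.12
ee_pos: [554.2, -345.0, 121.7]
tcp_rot: [3.138, 0.005, 1.793]
force: [-0.6, 0.1, -1.7]
width: 32.8
```

```bash
python3 pre.py d3
```

```text
39.225 [ 554.  -345.1  121.5] 1.792421151861789 [-0.7  0.4 -1.3] 33.01072690933842
```

View pics/d3.png

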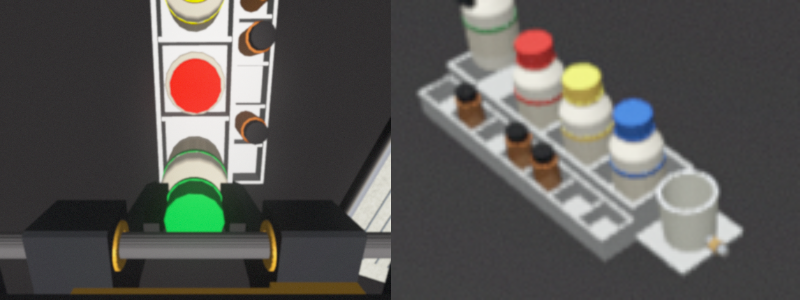

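Green hangs over place 4, foot at about (195,155), inside the walls. I'll lower it.

arm_command --commands '[[[0, 0, 0, 0, 0, -0.015, 0.2], [0, 0, 0, 0, 0, -0.03, 0.2], [0, 0, 0, 0, 0, -0.038, 0.2], [0, 0, 0, 0, 0, -0.042, 0.2], [0, 0, 0, 0, 0, -0.0435, 0.2], [0, 0, 0, 0, 0, -0.0445, 0.2], [0, 0, 0, 0, 0, -0.045, 0.2], [0, 0, 0, 0, 0, -0.0455, 0.2], [0, 0, 0, 0, 0, -0.0455, 0.2]]]'

```text
time: 40.35
ee_pos: [554.4, -345.3, 76.8]
tcp_rot: [3.137, 0.006, 1.792]
force: [0.5, 0.5, 4.4]
width: 32.9
```

```bash
python3 pre.py d4
```

```text
40.45 [ 554.3 -345.3   76.7] 1.792434530911648 [1.3 0.8 6.1] 33.185518800370254
```

It is down, at 4 to 6 N. I'll release and raise.

arm_command --commands '[[[0, 0, 0, 0, 0, 0, 0.45], [0, 0, 0, 0, 0, 0, 0.6], [0, 0, 0, 0, 0, 0, 0.75], [0, 0, 0, 0, 0, 0, 0.85], [0, 0, 0, 0, 0, 0, 0.85], [0, 0, 0, 0, 0, 0.01, 0.85], [0, 0, 0, 0, 0, 0.03, 0.85], [0, 0, 0, 0, 0, 0.06, 0.85], [0, 0, 0, 0, 0, 0.1, 0.85], [0, 0, 0, 0, 0, 0.135, 0.85], [0, 0, 0, 0, 0, 0.135, 0.85]]]'

```text
time: 41.82
ee_pos: [555.0, -345.9, 215.5]
tcp_rot: [3.133, 0.011, 1.792]
force: [-0.6, -0.2, -0.2]
width: 74.9
```

arm_command --commands '[[[0, 0, 0, -0.02, -0.03, 0.02, 0.85], [0, 0, 0, -0.05, -0.06, 0.04, 0.85], [0, 0, 0, -0.09, -0.07, 0.06, 0.85], [0, 0, 0, -0.13, -0.07, 0.06, 0.85], [0, 0, 0, -0.15, -0.07, 0.06, 0.85], [0, 0, 0, -0.15, -0.07, 0.06, 0.85], [0, 0, 0, -0.15, -0.07, 0.06, 0.85]]]'

```text
time: 42.7
ee_pos: [405.6, -415.8, 275.0]
tcp_rot: [3.133, 0.01, 1.793]
force: [1.0, 0.1, -0.5]
width: 75.4
```

```bash
python3 caps.py; python3 pre.py d5; python3 snap.py d6 top scene
```

```text
{'time': 42.7, 'ee_pos': [405.649, -415.776, 275.041], 'tcp_rot': [3.133, 0.01, 1.793], 'force': [0.971, 0.144, -0.532], 'width': 75.439}
wrist red z 103.5 world [ 537.1 -279.6] in rack [ -2.2 -34.5] 22.9
wrist green z 103.6 world [ 552.9 -346.2] in rack [  -1.9 -102.9] 20.6
top red z 103.5 world [ 538.1 -279. ] in rack [ -1.2 -34.1] 5.7
top yellow z 103.2 world [ 523.2 -213. ] in rack [-0.8 33.5] 5.8
top blue z 103.8 world [ 506.2 -146.6] in rack [ -2.3 102.1] 5.6
top green z 103.5 world [ 553.7 -346.7] in rack [  -1.3 -103.6] 5.9
42.9 [ 405.7 -415.7  275.1] 1.793380939880115 [ 0.8 -0.5 -0.5] 74.69626554877185
{'time': 43.0, 'ee_pos': [405.482, -415.757, 275.213], 'tcp_rot': [3.133, 0.011, 1.793], 'force': [0.383, -0.788, -0.205], 'width': 75.002}
```

View pics/d5.png

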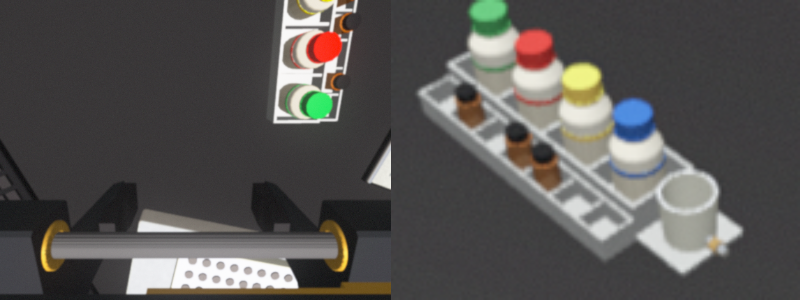

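View pics/d6.png

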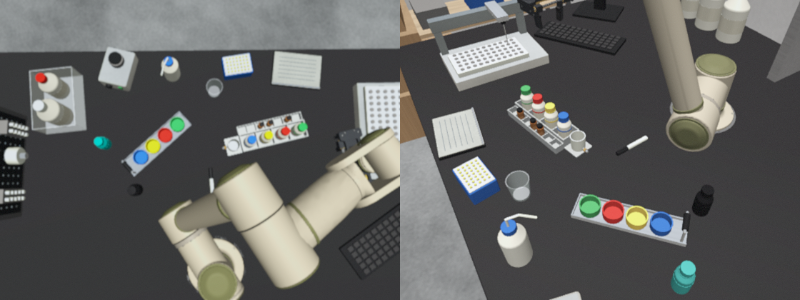

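The views show all four bottles upright in the rack: blue, yellow, red, green counting from the pot. The empty cups run in the same order from the handle (blue at (660,224), yellow (637,218), red (612,212), green (590,206)). The gripper is clear of everything.

```bash
python3 -c "
from cell import r
print(r.sign_off())"
```

```text
the job is handed in; nothing more can be done
None
```

I moved the four bottles by their caps into the rack at places 1 to 4 from the rinse pot: blue, yellow, red, green. That is the order of their cups from the handle. I handed the job in at about 43 s with the gripper clear of everything. The hand-in reported no verdict.

- **Position:** the last top-view check put every cap within about 3 mm of its place's middle.
- **Height and tilt:** cap tops measured about 103.5 mm against an ideal 104 mm, so the feet are on the floor. The pictures show all four bottles upright.
- **Disagreement:** the wrist and top cameras differed by up to about 5 mm along y, mostly 3 mm or less. That is well inside the 13 mm tolerance, and no check failed.

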